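Nest the sample cups on the bench pad

TASK

Stand the empty blue cup upright in the middle of the round black pad, then nest the yellow cup in it, then the red cup in the yellow one, each pushed fully home and upright. Lower the cups, do not drop or knock them about, and leave the green pen cup and the marker where they are.

Things in the scene. Friction and masses are not known exactly. Their poses are not given: they have to be found in the camera images.
- pad: Round black rubber pad fixed to the bench, 90 mm diameter, 4 mm thick. Origin: centre of its underside, on the bench; its top is 4 mm above that.
- blue_cup: Blue plastic cup. Hollow, open at the top, 84 mm tall: a body tapering from 36 mm diameter at the foot to 54 mm at 56 mm height, then a step out to a straight collar, 63 mm outside, 58 mm inside, from 56 mm height to the rim at 84 mm. Walls 2.5 mm, about 45 g. Starts upright on the bench. Origin: centre of the underside; z up along its axis.
- yellow_cup: Yellow plastic cup, same shape and size as the blue cup. A cup fully home in another rests its step on the other's rim, its foot 28 mm above the other's foot, with about 2 mm play sideways; only its collar then shows. Starts upright on the bench. Origin: centre of the underside; z up along the cup's axis.
- red_cup: Red plastic cup, same shape and size as the blue cup. Starts upright on the bench. Origin: centre of the underside; z up along the cup's axis.
- pen_cup: Green cup of the same shape, in use as a pen pot with three pens in it (pen ends about 140 mm above the bench); to be left alone. Origin: centre of the underside.
- marker: White marker with a black cap lying on the bench, 122 mm long, 15 mm thick; to be left alone. Origin: about the middle of its underside; x along the marker towards the cap.
Not all that is in view belongs to the job. Of the things like the red_cup, leave any that is turquoise; of the rest the smaller one is meant.

How it is judged:
By the outcome, as a careful person would: the job done as asked, in the order asked, and still so for the second after the job is handed in, with the robot touching nothing.
It also fails if it takes over 72 s, if anything falls off the work surface, if the arm or the gripper's body presses on something with over 40 N, if the wrist force passes 120 N, or if a joint passes its speed limit or range.

ROBOT

A 7-joint arm with a two-finger parallel gripper is mounted at the origin on the work surface. World frame = base frame: x ahead of the robot, y to its left, z up, the work surface at z = 0. Lengths are in m, angles in rad, forces in N, time in s.
With the tool pointing down it reaches from about 0.425 to 0.875 m from the base axis. Payload 8.4 kg.
Tool frame: the origin (TCP) lies at the very end of the fingers, on their centre line; the grasp point (between the pads) lies pinch_z behind it (pinch_z is the distance from the TCP to the grasp point, in m); x points along the fingers, z is the direction in which the jaws open and shut, and the axes are right-handed (so a half turn about x gives the same grasp; the last joint's range is limited). The gripper opens to 85 mm and grips with 20 to 120 N. Pads are 22 mm wide; open, the fingers measure 114 mm over their backs; the gripper's body (76 mm by 85 mm) begins 54 mm behind the grasp point. The pads swing forward as they close: fully open they stand 13 mm farther back than shut.
Start: joints at [-1.232, 0.333, 0.04, 1.465, -0.013, 1.343, -0.059], TCP at [0.276, 0.589, 0.231] pointing down, gripper open.
Joint ranges: [-2.58, 2.58], [-0.38, 2.09], [-1.3, 1.39], [0.25, 2.4], [-1.5, 4.64], [0.08, 2.09], [-2.65, 2.65]. Speed limits (rad/s): [2.22, 2.22, 2.79, 2.79, 3.14, 3.14, 3.14].

INTERFACE

Orientations are given as [roll, pitch, yaw] about the fixed x, y, z axes, in that order (R = Rz(yaw) Ry(pitch) Rx(roll)).
In Python, from cell import read_state, camera, camera_info, sign_off, pinch_z gives the robot as it stands. The module is installed in compiled form; this text tells all that it offers.
- The arm moves only by the tool servo_tool, never from a script. Its argument "series" is a list that holds one entry, the list of rows, each a list of 7 numbers: the turn, a rotation vector about the world's x, y, z in degrees, then the shift along the world's x, y, z in cm, then the gripper command: -1 is fully open, 1 is shut, values between are in proportion. In form: [[[wx, wy, wz, dx, dy, dz, jaw], ...]]. A call has 1 to 20 rows; each row shifts and turns the commanded pose from where the row before left it; what a row does not reach is not made up. A row lasts 1/8 s, in which the tool goes at most 62.5 mm and 10.7 degrees, less where a joint would pass 70% of its speed; a pose out of reach is approached as far as the arm can. A call is refused whole if a number of a shift passes 6.25 or a number of a turn 10.7, either way. A call with a gripper value outside its range is refused whole. The fingers move at their own pace and stop on an object; the grip force is fixed at half the most. Time passes only in rows, so rows that do not move let the fingers close. It gives the time, the measured TCP pose, the force and the opening at its end, in the units of the state.
- read_state(): the state, without advancing time (a new reading comes with each control period).
- camera(name): name is "side" or "top"; returns the picture (384x512x3 uint8, red, green, blue); there is no depth.
- camera_info(name): a dict with "intrinsics" (3x3 intrinsics, pixels), "R" (3x3) and "t" (3): a world point X has camera coordinates R X + t. Camera axes: x right, y down, z forward; pixel columns grow to the right and rows downward; lengths in m; the calibration is good to about 2 mm. A picture is of the moment at which its call begins. camera_info takes no time and is no camera call.
- sign_off(): hands the job in, once; it reports no verdict.
The state is a dict: "t": time; "q": joint angles; "joint_vel": joint speeds; "effort": joint torques, N m; "position": TCP position; "tcp_rot": TCP orientation; "ft_force": force on the tool from outside, world axes, zero at the start; "torque": the same for the moment, N m; "grip_width": opening from 0.0 (shut) to 1.0 (fully open).
Only numpy, scipy, OpenCV 4.12 (cv2) and the standard library are available. Lean on these libraries where they do the work, as an engineer would, in place of code of your own. Each camera call takes 0.05 s, during which the arm holds its last target. There are 200 camera calls.

## Working session

There is one attempt and no reset: what is moved stays moved. The work goes in short steps, Python scripts to look and compute and a tool call to move; the robot and the scene stay as the last step left them, time stands still between calls to the robot, and variables do not carry over. Pictures are saved under pics/ and viewed, about 8 in all and at most 12, crops included, and the job is handed in when it is done.

Besides the shell and the picture viewer there is one more tool, called by a JSON object that holds its "fn" and its "kwargs". servo_tool: Moves the arm, as the interface text tells. Its arguments: {"type":"object","properties":{"series":{"type":"array","items":{"type":"array","items":{"type":"array","items":{"type":"number"}}}}},"required":["series"]}

```bash
mkdir -p pics; python3 - <<'E'
from cell import *
import cv2,numpy as np
print(read_state(),pinch_z)
for n in("side","top"):
    im=camera(n);cv2.imwrite(f"pics/{n}0.png",im[:,:,::-1]);i=camera_info(n);print(n,i, -i["R"].T@i["t"])
E
```

```text
{'t': 0.0, 'q': array([-1.23218704,  0.33387733,  0.03990614,  1.46630279, -0.0133921 ,
        1.34331264, -0.05850823]), 'joint_vel': array([ 7.53730784e-04,  4.00579056e-04, -9.57512248e-04,  1.46845733e-03,
        4.32231463e-05, -1.23171851e-03, -2.22048673e-04]), 'effort': array([-1.68590577e-05, -6.58561707e+01,  1.36561241e+00, -4.05545068e+01,
        1.68087543e-02,  1.28452500e-02,  1.83729350e-05]), 'position': array([0.27541837, 0.58824154, 0.23042801]), 'tcp_rot': array([-3.06326189,  1.56916235, -1.9303295 ]), 'ft_force': array([ 0.24350829, -0.51862543,  0.22624317]), 'torque': array([ 0.03564626, -0.02368505,  0.03387858]), 'grip_width': 1.0013758963639678} 0.0187
side {'intrinsics': array([[425.56464119,   0.        , 263.03929884],
       [  0.        , 425.56464119, 194.13377572],
       [  0.        ,   0.        ,   1.        ]]), 'R': array([[-0.76695017, -0.64161787, -0.01067474],
       [-0.46799084,  0.57063407, -0.67480466],
       [ 0.4390581 , -0.51254587, -0.73791918]]), 't': array([0.39386402, 0.26699398, 0.61770443])} [0.15581668 0.41695618 0.64018912]
top {'intrinsics': array([[397.51802954,   0.        , 259.71119664],
       [  0.        , 397.51802954, 199.01572597],
       [  0.        ,   0.        ,   1.        ]]), 'R': array([[-0.01118567, -0.99957347, -0.02697713],
       [-0.98400505,  0.01580028, -0.1774385 ],
       [ 0.17778906,  0.02456086, -0.98376207]]), 't': array([0.02713563, 0.52243744, 0.86781824])} [ 0.36009602 -0.00244497  0.94715923]
```

View pics/top0.png

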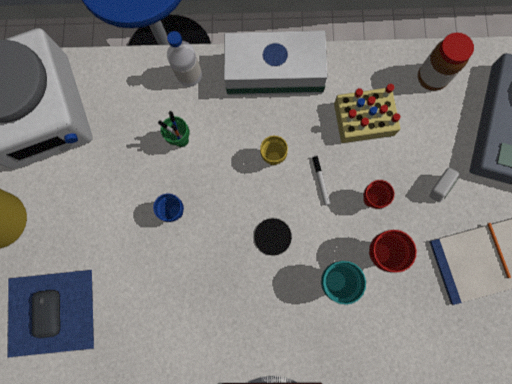

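View pics/side0.png

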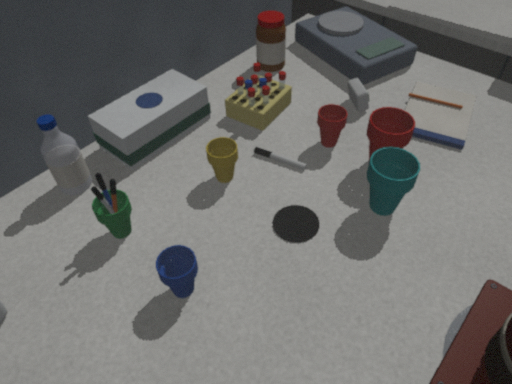

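The top view shows blue (169,208), yellow (274,150), small red (379,194, the one meant), large red (393,251), turquoise (344,283), pad (273,237), pen cup (175,131) and marker (320,180). The side view agrees: blue (178,270), yellow (223,158), red (331,122), pad (296,224). Next I measure the rims.

```bash
cat > h.py <<'E'
import cv2,numpy as np
from cell import *
from scipy.optimize import least_squares
from scipy.spatial.transform import Rotation as Ro
HUE={'blue':[(105,128)],'yellow':[(18,34)],'red':[(0,7),(172,180)]}
def rays(n,uv,z):
    i=camera_info(n);C=-i["R"].T@i["t"]
    d=np.c_[np.array(uv,float)+0,np.ones(len(uv))]@np.linalg.inv(i["intrinsics"]).T@i["R"]
    return (C+d*((z-C[2])/d[:,2])[:,None])[:,:2],C[:2]
def proj(n,P):
    i=camera_info(n);c=i["intrinsics"]@(i["R"]@np.array(P)+i["t"]);return c[:2]/c[2]
def blob(im,col,near):
    h=cv2.cvtColor(im,cv2.COLOR_RGB2HSV)
    if col=='black': m=(h[...,2]<45).astype(np.uint8)
    else: m=sum(cv2.inRange(h,(a,110,35),(b,255,255))//255 for a,b in HUE[col])
    m=cv2.morphologyEx(m.astype(np.uint8),cv2.MORPH_CLOSE,np.ones((3,3)))
    cs=cv2.findContours(m,cv2.RETR_EXTERNAL,cv2.CHAIN_APPROX_NONE)[0]
    cs=[c for c in cs if cv2.contourArea(c)>80]
    return min(cs,key=lambda c:np.linalg.norm(c[:,0].mean(0)-near))[:,0]
def circ(n,im,col,near,z,r):
    p,C=rays(n,blob(im,col,near),z);c=p.mean(0)
    for _ in range(4):
        u=(c-C)/np.linalg.norm(c-C)
        q=p if col=='black' else p[(p-c)@u>0.0]
        s=least_squares(lambda x:np.hypot(*(q-x).T)-r,c,loss='soft_l1',f_scale=.001);c=s.x
    return c,np.sqrt(np.mean(s.fun**2))
E
python3 - <<'E'
from h import *
o={'blue':[(178,270),(169,208)],'yellow':[(223,158),(274,150)],'red':[(331,122),(379,194)],'black':[(296,224),(273,237)]}
for k,v in o.items():
    for j,n in enumerate(("side","top")):
        im=cv2.imread(f"pics/{n}0.png")[:,:,::-1]
        z,r=(.004,.045) if k=='black' else (.084,.0315)
        print(k,n,*circ(n,im,k,v[j],z,r))
s=read_state();print(Ro.from_euler('xyz',s['tcp_rot']).as_matrix().round(3))
E
```

```text
blue side [0.49900074 0.22667803] 0.0010887213314439877
blue top [0.50020892 0.22336604] 0.0012343056220930038
yellow side [ 0.62841471 -0.01141638] 0.0013008904023626658
yellow top [ 0.62936813 -0.01366462] 0.0010483062482427171
red side [ 0.52134192 -0.24182613] 0.001253464383508387
red top [ 0.52359007 -0.24247128] 0.0011094021975852312
black side [ 0.43586476 -0.00924391] 0.0049704090455420305
black top [ 0.4401338  -0.00794984] 0.003075031471286875
[[-0.001 -0.906  0.424]
 [-0.001  0.424  0.906]
 [-1.    -0.    -0.001]]
```

{"fn": "servo_tool", "kwargs": {"series": [[[0,0,0,1.2,-2,0,-1],[0,0,0,2.5,-4,0,-1],[0,0,0,2.5,-4,0,-1],[0,0,0,2.5,-4,0,-1],[0,0,0,2.5,-4,0,-1],[0,0,0,2.5,-4,-1,-1],[0,0,0,2.5,-4,-1,-1],[0,0,0,2.5,-4,-1,-1],[0,0,0,2.4,-4,-1,-1],[0,0,0,1.3,-2.3,-1,-1],[0,0,0,0,0,0,-1],[0,0,0,0,0,0,-1]]]}}

```text
t: 1.6
position: [0.4992, 0.2257, 0.1814]
tcp_rot: [0.998, 1.57, 2.131]
ft_force: [0.5, 0.0, 1.0]
grip_width: 1.004
```

```bash
python3 - <<'E'
from h import *
a=camera("side");cv2.imwrite("pics/s1.png",cv2.resize(a[120:384,60:412,::-1],None,fx=2,fy=2))
print(Ro.from_euler('xyz',read_state()['tcp_rot']).as_matrix().round(3), proj("side",read_state()['position']))
E
```

```text
[[-0.    -0.906  0.423]
 [ 0.001  0.423  0.906]
 [-1.     0.     0.   ]] [164.37356645 223.19149801]
```

View pics/s1.png

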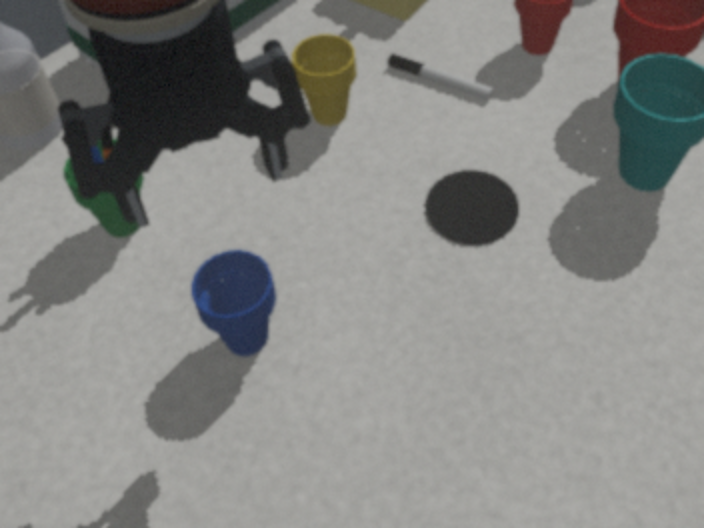

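Fingertips at crop (140,222) and (277,178) straddle the line above the blue cup rim (234,283); the mid-tip matches the projected TCP. Descend and grip.

{"fn": "servo_tool", "kwargs": {"series": [[[0,0,0,0,0,-1.5,-1],[0,0,0,0,0,-3,-1],[0,0,0,0,0,-3,-1],[0,0,0,0,0,-2.5,-1],[0,0,0,0,0,-2,-1],[0,0,0,0,0,-1,-1],[0,0,0,0,0,0,-1],[0,0,0,0,0,0,0],[0,0,0,0,0,0,1],[0,0,0,0,0,0,1],[0,0,0,0,0,0,1],[0,0,0,0,0,0,1]]]}}

```text
t: 3.15
position: [0.5004, 0.2262, 0.0528]
tcp_rot: [-0.478, 1.568, 0.655]
ft_force: [-1.5, -0.5, 5.7]
grip_width: 0.724
```

{"fn": "servo_tool", "kwargs": {"series": [[[0,0,0,0,0,1,1],[0,0,0,0,0,2,1],[0,0,0,0,0,2,1],[0,0,0,-0.4,-1.4,1,1],[0,0,0,-0.8,-3,0,1],[0,0,0,-1,-4,0,1],[0,0,0,-1,-4,0,1],[0,0,0,-1,-4,0,1],[0,0,0,-1,-4,0,1],[0,0,0,-0.7,-2,-0.5,1],[0,0,0,-0.3,-1,-0.5,1],[0,0,0,0,0,0,1],[0,0,0,0,0,0,1]]]}}

```text
t: 4.78
position: [0.4378, -0.0075, 0.1014]
tcp_rot: [-0.931, 1.571, 0.203]
ft_force: [0.3, 0.6, -1.0]
grip_width: 0.723
```

```bash
python3 - <<'E'
from h import *
s=read_state();print(s['position'],s['ft_force'],s['grip_width'],s['q'].round(2))
a=camera("side");b=camera("top")
cv2.imwrite("pics/s2.png",np.hstack([cv2.resize(x[100:300,190:390,::-1],None,fx=2,fy=2) for x in (a,b)]))
E
```

```text
[ 0.4378023  -0.00753882  0.10139367] [ 0.30054717  0.57678221 -1.02425086] 0.7226255349678952 [-0.54  0.    0.46  2.13 -0.    1.    1.06]
```

View pics/s2.png

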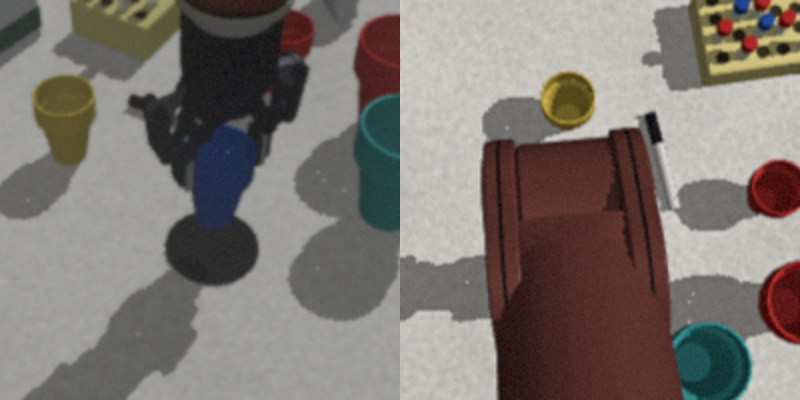

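The cup hangs upright over the pad (side crop: cup (220,180), pad (212,248)). Lower 4.3 cm and check the force.

{"fn": "servo_tool", "kwargs": {"series": [[[0,0,0,0,0,-1,1],[0,0,0,0,0,-1.5,1],[0,0,0,0,0,-1,1],[0,0,0,0,0,-0.5,1],[0,0,0,0,0,-0.2,1],[0,0,0,0,0,-0.1,1],[0,0,0,0,0,-0.1,1],[0,0,0,0,0,0,1]]]}}

```text
t: 5.88
position: [0.4377, -0.0083, 0.0574]
tcp_rot: [-0.885, 1.57, 0.248]
ft_force: [-1.2, -0.5, 0.5]
grip_width: 0.716
```

```bash
python3 - <<'E'
from h import *
s=read_state();print(s['position'],s['ft_force'],s['grip_width'])
a=camera("side")
cv2.imwrite("pics/s3.png",cv2.resize(a[140:270,220:370,::-1],None,fx=4,fy=4))
E
```

```text
[ 0.43767347 -0.00832228  0.0574417 ] [-1.20879306 -0.49237806  0.4739958 ] 0.7164047411037943
```

View pics/s3.png

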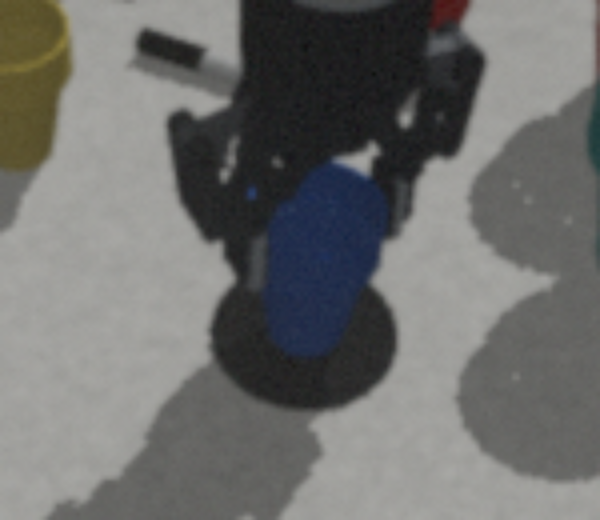

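The cup foot sits about (308,345) in the crop, on the pad centred at about (304,325). Lower the last 1 mm, release, and rise towards yellow.

{"fn": "servo_tool", "kwargs": {"series": [[[0,0,0,0,0,-0.1,1],[0,0,0,0,0,0,1],[0,0,0,0,0,0,0.2],[0,0,0,0,0,0,-0.4],[0,0,0,0,0,0,-1],[0,0,0,0,0,0,-1],[0,0,0,0,0,0,-1],[0,0,0,0,0,1,-1],[0,0,0,0,0,2,-1],[0,0,0,0,0,3,-1],[0,0,0,0,0,3,-1],[0,0,0,2,0,2,-1],[0,0,0,4,0,0,-1],[0,0,0,4,0,0,-1],[0,0,0,4,-0.2,0,-1],[0,0,0,3,-0.2,0,-1],[0,0,0,2.1,0,0,-1],[0,0,0,0,0,0,-1],[0,0,0,0,0,0,-1]]]}}

```text
t: 8.3
position: [0.6279, -0.0125, 0.1665]
tcp_rot: [2.16, 1.57, -2.991]
ft_force: [0.3, -0.4, 0.5]
grip_width: 1.002
```

```bash
python3 - <<'E'
from h import *
s=read_state();print(s['t'],s['position'],s['ft_force'],s['grip_width'])
a=camera("side");b=camera("top")
cv2.imwrite("pics/s4.png",np.hstack([cv2.resize(x[100:300,170:370,::-1],None,fx=2,fy=2) for x in (a,b)]))
for n,im in(("side",a),("top",b)):
  try: print(n,circ(n,im,'blue',proj(n,[.438,-.008,.06]),.088,.0315))
  except Exception as e: print(n,e)
E
```

```text
8.3 [ 0.62789495 -0.01246158  0.16648139] [ 0.27072397 -0.36047533  0.45030974] 1.0018196550458036
side (array([ 0.43742973, -0.00524199]), np.float64(0.0014149429480159175))
top (array([ 0.33065556, -0.35492554]), np.float64(0.01810962581611297))
```

View pics/s4.png

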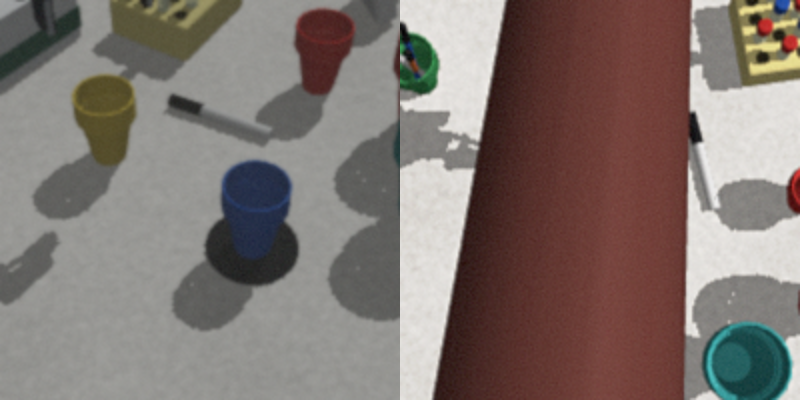

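Blue stands upright on the pad (side crop, rim (257,186), pad (252,250)). The arm hides the top view there. Now grip yellow.

{"fn": "servo_tool", "kwargs": {"series": [[[0,0,0,0.1,0,-1.5,-1],[0,0,0,0,0,-3,-1],[0,0,0,0,0,-3,-1],[0,0,0,0,0,-2,-1],[0,0,0,0,0,-1.3,-1],[0,0,0,0,0,-0.5,-1],[0,0,0,0,0,0,-1],[0,0,0,0,0,0,0],[0,0,0,0,0,0,1],[0,0,0,0,0,0,1],[0,0,0,0,0,0,1],[0,0,0,0,0,0,1]]]}}

```text
t: 9.9
position: [0.6306, -0.0124, 0.0548]
tcp_rot: [-1.015, 1.568, 0.118]
ft_force: [0.4, 0.4, 5.7]
grip_width: 0.718
```

{"fn": "servo_tool", "kwargs": {"series": [[[0,0,0,0,0,1,1],[0,0,0,0,0,2.5,1],[0,0,0,0,0,3,1],[0,0,0,0,0,3,1],[0,0,0,0,0,2,1],[0,0,0,-1.5,0,0.5,1],[0,0,0,-3,0,0,1],[0,0,0,-4,0.2,0,1],[0,0,0,-4,0.2,0,1],[0,0,0,-3.6,0,0,1],[0,0,0,-2,0,0,1],[0,0,0,-1,0,0,1],[0,0,0,0,0,0,1],[0,0,0,0,0,0,1]]]}}

```text
t: 11.65
position: [0.439, -0.0083, 0.1732]
tcp_rot: [-2.316, 1.57, -1.183]
ft_force: [-0.5, 0.3, 0.5]
grip_width: 0.719
```

```bash
python3 - <<'E'
from h import *
s=read_state();print(s['t'],s['position'],s['ft_force'],s['grip_width'])
a=camera("side")
cv2.imwrite("pics/s5.png",cv2.resize(a[100:270,210:390,::-1],None,fx=3,fy=3))
print(circ("side",a,'blue',proj("side",[.438,-.008,.06]),.088,.0315))
E
```

```text
11.65 [ 0.43903268 -0.00832163  0.17320967] [-0.4580981   0.31169669  0.50023056] 0.7186528188057676
(array([0.43237064, 0.0015271 ]), np.float64(0.004882757057641282))
```

View pics/s5.png

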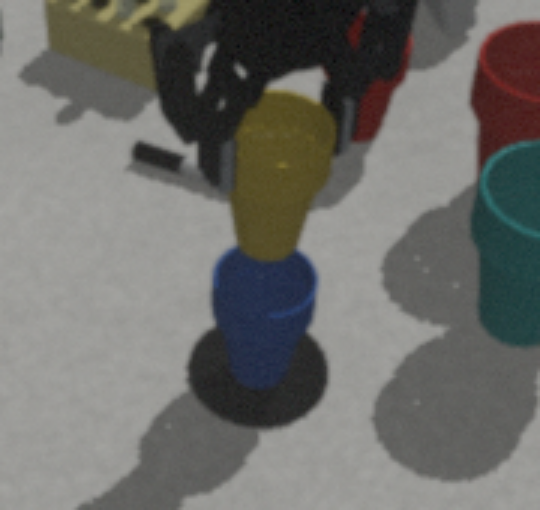

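Yellow hangs upright, its foot (crop (267,255)) centred over the blue rim (265,280). Lower it, slowly at the end.

{"fn": "servo_tool", "kwargs": {"series": [[[0,0,0,0,0.1,-1,1],[0,0,0,0,0,-1.5,1],[0,0,0,0,0,-1.5,1],[0,0,0,0,0,-1.5,1],[0,0,0,0,0,-1,1],[0,0,0,0,0,-0.7,1],[0,0,0,0,0,-0.5,1],[0,0,0,0,0,-0.3,1],[0,0,0,0,0,-0.2,1],[0,0,0,0,0,-0.1,1],[0,0,0,0,0,0,1],[0,0,0,0,0,0,1]]]}}

```text
t: 13.2
position: [0.4387, -0.0073, 0.0904]
tcp_rot: [-0.923, 1.571, 0.21]
ft_force: [0.3, -1.0, -0.6]
grip_width: 0.72
```

{"fn": "servo_tool", "kwargs": {"series": [[[0,0,0,0,0,-0.2,1],[0,0,0,0,0,-0.1,1],[0,0,0,0,0,0,1],[0,0,0,0,0,0,1]]]}}

```text
t: 13.7
position: [0.4385, -0.0074, 0.0873]
tcp_rot: [2.699, 1.571, -2.451]
ft_force: [0.2, -0.9, -0.5]
grip_width: 0.718
```

Go on in 1 mm steps until contact shows in the force.

{"fn": "servo_tool", "kwargs": {"series": [[[0,0,0,0,0,-0.1,1],[0,0,0,0,0,0,1],[0,0,0,0,0,0,1]]]}}

```text
t: 14.08
position: [0.4389, -0.0075, 0.0867]
tcp_rot: [-1.257, 1.57, -0.124]
ft_force: [-0.8, -0.8, 5.7]
grip_width: 0.718
```

{"fn": "servo_tool", "kwargs": {"series": [[[0,0,0,0,0,-0.1,1],[0,0,0,0,0,0,1],[0,0,0,0,0,0,1]]]}}

```text
t: 14.45
position: [0.4395, -0.0077, 0.0866]
tcp_rot: [-1.109, 1.569, 0.024]
ft_force: [-3.9, -2.2, 16.3]
grip_width: 0.718
```

```bash
python3 - <<'E'
from h import *
s=read_state();print(s['t'],s['position'],s['ft_force'],s['grip_width'])
a=camera("side")
cv2.imwrite("pics/s6.png",cv2.resize(a[140:260,230:350,::-1],None,fx=5,fy=5))
E
```

```text
14.45 [ 0.43947569 -0.00771582  0.08657443] [-3.89099735 -2.16149054 16.29959871] 0.7180691850153125
```

View pics/s6.png

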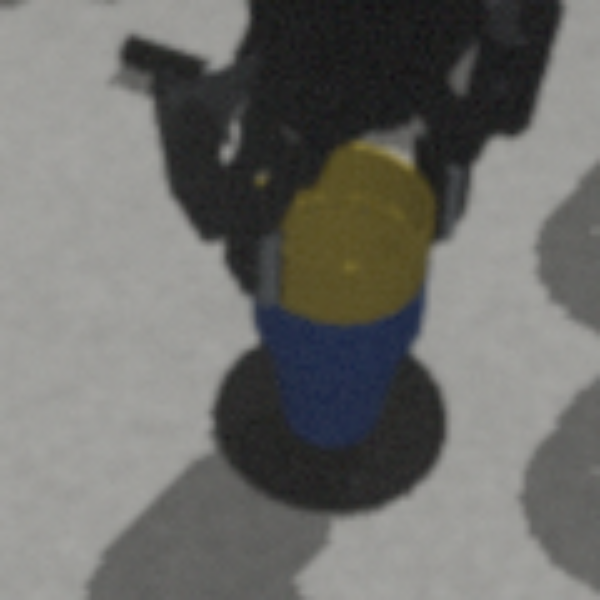

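Yellow is seated: collar (350,265) sits right on the blue collar, contact at the expected height (0.0867) with 16 N. Relieve, release, rise and go over red.

{"fn": "servo_tool", "kwargs": {"series": [[[0,0,0,0,0,0.1,1],[0,0,0,0,0,0,0.2],[0,0,0,0,0,0,-0.4],[0,0,0,0,0,0,-1],[0,0,0,0,0,0,-1],[0,0,0,0,0,0,-1],[0,0,0,0,0,1,-1],[0,0,0,0,0,2,-1],[0,0,0,0,0,3,-1],[0,0,0,0,0,3,-1],[0,0,0,0.7,-2,2,-1],[0,0,0,1.5,-4,0,-1],[0,0,0,1.5,-4,0,-1],[0,0,0,1.5,-4,0,-1],[0,0,0,1.5,-4,0,-1],[0,0,0,1.2,-3.3,0,-1],[0,0,0,0.5,-2.1,0,-1],[0,0,0,0,0,0,-1],[0,0,0,0,0,0,-1]]]}}

```text
t: 16.88
position: [0.5226, -0.2405, 0.1965]
tcp_rot: [0.608, 1.57, 1.742]
ft_force: [0.1, -1.0, -0.5]
grip_width: 1.005
```

```bash
python3 - <<'E'
from h import *
s=read_state();print(s['t'],s['position'],s['ft_force'],s['grip_width'])
a=camera("side");b=camera("top")
for n,im in(("side",a),("top",b)):
  for c,P,z in(('yellow',[.438,-.008,.1],.116),('red',[.5225,-.242,.07],.084)):
    try: print(n,c,circ(n,im,c,proj(n,P),z,.0315))
    except Exception as e: print(n,c,e)
cv2.imwrite("pics/s7.png",np.hstack([cv2.resize(x[60:260,220:420,::-1],None,fx=2,fy=2) for x in (a,b)]))
E
```

```text
16.875 [ 0.52255145 -0.24046546  0.19648576] [ 0.10031178 -0.96744409 -0.53378287] 1.005094010648761
side yellow (array([ 0.43870482, -0.00656618]), np.float64(0.001751706495101189))
side red (array([ 0.52134192, -0.24182613]), np.float64(0.0012534643834973436))
top yellow (array([ 0.43961223, -0.00875893]), np.float64(0.0007198082361548557))
top red (array([ 0.5236074 , -0.24257867]), np.float64(0.0011365545815693661))
```

View pics/s7.png

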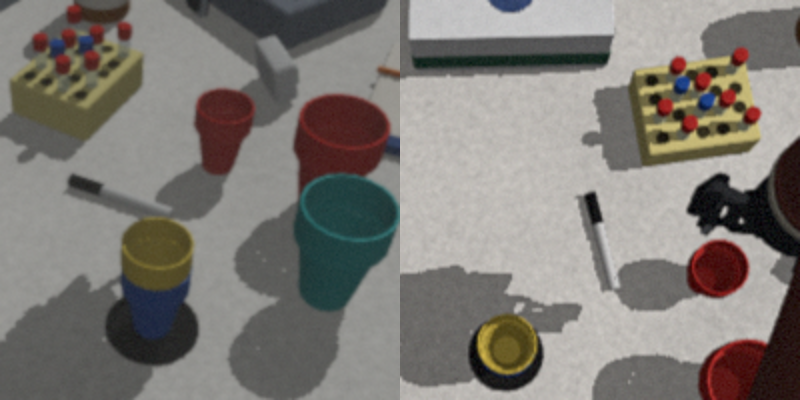

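Yellow is nested upright in blue on the pad (side crop, rim (157,243); top crop (508,343)), and red is still at (718,268) in the top crop. Descend and grip red.

{"fn": "servo_tool", "kwargs": {"series": [[[0,0,0,0,-0.1,-1.5,-1],[0,0,0,0,0,-3,-1],[0,0,0,0,0,-3,-1],[0,0,0,0,0,-3,-1],[0,0,0,0,0,-2,-1],[0,0,0,0,0,-1.2,-1],[0,0,0,0,0,-0.6,-1],[0,0,0,0,0,0,-1],[0,0,0,0,0,0,0],[0,0,0,0,0,0,1],[0,0,0,0,0,0,1],[0,0,0,0,0,0,1],[0,0,0,0,0,0,1]]]}}

```text
t: 18.6
position: [0.5233, -0.2429, 0.0544]
tcp_rot: [-1.459, 1.569, -0.326]
ft_force: [-1.5, 0.2, 5.7]
grip_width: 0.706
```

{"fn": "servo_tool", "kwargs": {"series": [[[0,0,0,0,0,1,1],[0,0,0,0,0,2.5,1],[0,0,0,0,0,3,1],[0,0,0,0,0,3,1],[0,0,0,0,0,3,1],[0,0,0,0,0,2,1],[0,0,0,-0.7,2,0.5,1],[0,0,0,-1.4,4,0,1],[0,0,0,-1.4,4,0,1],[0,0,0,-1.4,4,0,1],[0,0,0,-1.4,4,0,1],[0,0,0,-1.2,3,0,1],[0,0,0,-0.6,1.6,0,1],[0,0,0,-0.3,0.9,0,1],[0,0,0,0,0,0,1],[0,0,0,0,0,0,1]]]}}

```text
t: 20.6
position: [0.4388, -0.0082, 0.2034]
tcp_rot: [-2.362, 1.571, -1.231]
ft_force: [-0.4, 0.2, -0.5]
grip_width: 0.708
```

```bash
python3 - <<'E'
from h import *
s=read_state();print(s['t'],s['position'],s['ft_force'],s['grip_width'])
a=camera("side")
cv2.imwrite("pics/s8.png",cv2.resize(a[80:260,220:380,::-1],None,fx=3,fy=3))
E
```

```text
20.6 [ 0.43878266 -0.00815783  0.20339679] [-0.35253717  0.24953724 -0.45947504] 0.7080475668114369
```

View pics/s8.png

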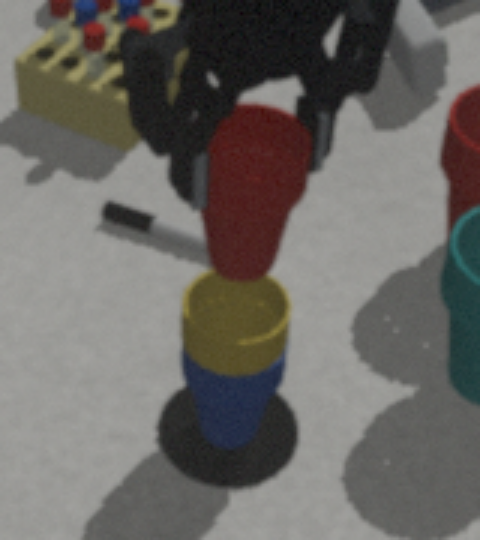

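Red hangs upright over the stack (foot (242,275), yellow rim (236,300) in the crop). Lower.

{"fn": "servo_tool", "kwargs": {"series": [[[0,0,0,0,0,-1,1],[0,0,0,0,0,-1.5,1],[0,0,0,0,0,-1.5,1],[0,0,0,0,0,-1.5,1],[0,0,0,0,0,-1,1],[0,0,0,0,0,-0.8,1],[0,0,0,0,0,-0.6,1],[0,0,0,0,0,-0.4,1],[0,0,0,0,0,-0.2,1],[0,0,0,0,0,-0.1,1],[0,0,0,0,0,0,1],[0,0,0,0,0,0,1]]]}}

```text
t: 22.15
position: [0.4387, -0.0073, 0.1175]
tcp_rot: [-0.833, 1.571, 0.3]
ft_force: [0.4, 0.0, -0.4]
grip_width: 0.707
```

{"fn": "servo_tool", "kwargs": {"series": [[[0,0,0,0,0,-0.2,1],[0,0,0,0,0,0,1],[0,0,0,0,0,0,1]]]}}

```text
t: 22.52
position: [0.4385, -0.0073, 0.1153]
tcp_rot: [2.142, 1.571, -3.008]
ft_force: [-0.0, -0.3, -0.0]
grip_width: 0.706
```

{"fn": "servo_tool", "kwargs": {"series": [[[0,0,0,0,0,-0.1,1],[0,0,0,0,0,0,1],[0,0,0,0,0,0,1]]]}}

```text
t: 22.9
position: [0.4387, -0.0073, 0.1144]
tcp_rot: [-0.89, 1.57, 0.243]
ft_force: [-0.1, 0.6, 2.4]
grip_width: 0.711
```

{"fn": "servo_tool", "kwargs": {"series": [[[0,0,0,0,0,-0.1,1],[0,0,0,0,0,0,1],[0,0,0,0,0,0,1]]]}}

```text
t: 23.28
position: [0.4394, -0.0069, 0.1142]
tcp_rot: [-0.654, 1.569, 0.479]
ft_force: [-0.0, 0.6, 10.0]
grip_width: 0.714
```

Contact at the expected height. Relieve, release, rise and move away.

{"fn": "servo_tool", "kwargs": {"series": [[[0,0,0,0,0,0.1,1],[0,0,0,0,0,0,0.2],[0,0,0,0,0,0,-0.4],[0,0,0,0,0,0,-1],[0,0,0,0,0,0,-1],[0,0,0,0,0,0,-1],[0,0,0,0,0,1,-1],[0,0,0,0,0,2,-1],[0,0,0,0,0,3,-1],[0,0,0,0,0,3,-1],[0,0,0,0.5,2,0,-1],[0,0,0,0.5,4,0,-1],[0,0,0,0.5,4,0,-1],[0,0,0,0.5,4,0,-1],[0,0,0,0.5,4,0,-1],[0,0,0,0.5,4,0,-1],[0,0,0,0,2,0,-1],[0,0,0,0,0,0,-1],[0,0,0,0,0,0,-1]]]}}

```text
t: 25.65
position: [0.4687, 0.2311, 0.2042]
tcp_rot: [-3.088, 1.57, -1.957]
ft_force: [0.7, 0.2, 0.2]
grip_width: 0.995
```

```bash
python3 - <<'E'
from h import *
s=read_state();print(s['t'],s['position'],s['ft_force'],s['grip_width'])
a=camera("side");b=camera("top")
for n,im in(("side",a),("top",b)):
    try: print(n,circ(n,im,'red',proj(n,[.439,-.008,.14]),.144,.0315))
    except Exception as e: print(n,e)
cv2.imwrite("pics/s9.png",np.hstack([cv2.resize(x[90:290,190:390,::-1],None,fx=2,fy=2) for x in (a,b)]))
E
```

```text
25.65 [0.46865651 0.23114048 0.20418731] [0.72292057 0.20185345 0.17642237] 0.9954024333023191
side (array([ 0.43859838, -0.00591762]), np.float64(0.0009693678280537429))
top (array([ 0.43858298, -0.00918868]), np.float64(0.0005030887849021444))
```

View pics/s9.png

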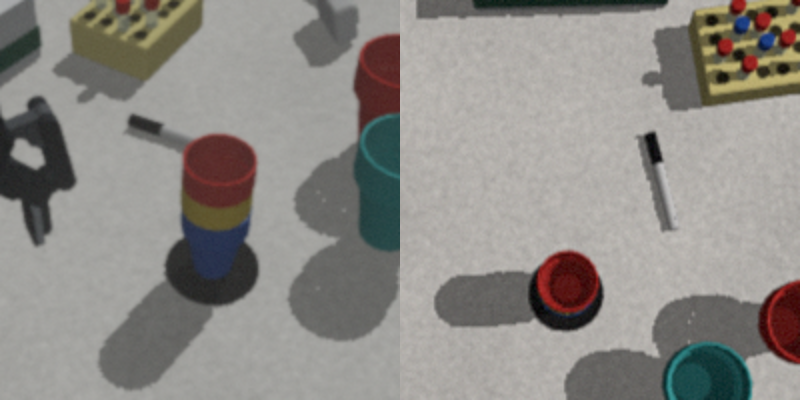

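All three cups stand nested and upright on the pad: collars stack evenly (side crop, rim (220,160)), and the marker is untouched.

```bash
python3 -c "
from cell import *
print(sign_off())"
```

```text
the job is handed in; nothing more can be done
None
```

The blue cup stands upright on the pad, with the yellow cup nested in it and the small red cup in the yellow. I handed the job in at about 26 s, with the gripper open and clear of everything.

**Seating:** yellow and red both met contact at the height expected for fully home, with about 16 N and 10 N at the wrist.

**Position:** the final pictures show the collars stacked evenly. The red rim is at about (0.4386, -0.0076), and the pad centre I measured at the start is about (0.438, -0.0085), so it is centred within about 1 to 2 mm. The two cameras disagree by about 3 mm in y, as they did by up to 3 mm on the cups at the start. The pad circle also fitted less well, at 3 to 5 mm.

**Left alone:** the marker, large red cup and turquoise cup look untouched. The pen cup was not approached, but it was outside my last cropped view, so I did not check it at the end.

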